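# Make up two specimen-sorting kits

## Robot

A 6-joint arm with a two-finger parallel gripper is mounted at the origin on the work surface. World frame = base frame: x ahead of the robot, y to its left, z up, the work surface at z = 0. Lengths are in m, angles in rad, forces in N, time in s.
With the tool pointing down it reaches from about 0.4 to 0.825 m from the base axis. Payload 7 kg.
Tool frame: the origin (TCP) lies between the finger pads; the fingertips stand 8 mm ahead of it and the grasp point (between the pads) lies 11 mm behind it (robot.tip_extent is the distance from the TCP to the fingertips, in m); z points along the fingers, y is the line along which they close (so a half turn about z gives the same grasp; the last joint's range is limited). The gripper opens to 88 mm and grips with 3 to 60 N. Pads are 19 mm wide; open, the fingers measure 130 mm over their backs; the gripper's body (78 mm by 193 mm) begins 47 mm behind the grasp point.
Start: joints at [1.499, 0.359, 0.012, 0, -1.224, -0.288], TCP at [0.238, 0.632, 0.235] pointing down, gripper open.
Joint ranges: [-3.07, 3.07], [-1.43, 2.12], [-1.02, 1.25], [-3.03, 1.67], [-3.05, -0], [-3.03, 3.03]. Speed limits (rad/s): [2.39, 2.39, 3.01, 3.14, 3.14, 3.14].

## Interface

Orientations are given as a unit quaternion [w, x, y, z].
In Python, from cell import robot, cams, close_job gives the robot as it stands.
- The arm moves only by the tool send_rows, never from a script. Its argument "plan" is a list of rows, each a list of 7 numbers: the closure, from -1 (fully open) to 1 (shut), then the shift along the tool's x, y, z in mm, then the turn, a rotation vector about the tool's x, y, z in degrees. A call has exactly 10 rows; each row is the pose to reach, as a shift and turn from the pose commanded when the call began, along the tool's axes at that moment; what a row does not reach only later rows make up. A row lasts 1/10 s, in which the tool goes at most 50 mm and 8.59 degrees, less where a joint would pass 70% of its speed; a pose out of reach is approached as far as the arm can. A call with a gripper value outside its range is refused whole. The fingers move at their own pace and stop on an object; "grip_force" is the grip in N (left out, the last holds). Time passes only in rows, so rows that repeat a pose let the fingers close, or fill a call up. It gives the time, the measured TCP pose, the force, the opening and the grip force at its end, in the units of the state.
- robot.observe(): the state, without advancing time (a new reading comes with each control period).
- cams.snapshot(name): name is "scene" or "top"; returns a dict with "frame" (420x560x3 uint8, blue, green, red), "vfov" (degrees; the focal length in pixels is half the picture's height over the tangent of half this angle, whatever the lens; pixels are square), "cx", "cy" (the principal point, pixels), "k1" (the pictures are not rectified: a ray, as slopes to the right and down, at radius r is drawn at 1 + k1 r^2 times it, then the intrinsics apply), "extrinsics" (4x4, takes a point from world to camera coordinates). Camera axes: x right, y down, z forward; pixel columns grow to the right and rows downward; lengths in m; the calibration is good to about 2 mm. A picture is of the moment at which its call begins. There is no depth.
- close_job(): hands the job in; it is judged then, once.
The state is a dict: "time": time; "joint_positions": joint angles; "dq": joint speeds; "tau": joint torques, N m; "eef_pos": TCP position; "ee_rot": TCP orientation; "contact_force": force on the tool from outside, world axes, zero at the start; "ft_torque": the same for the moment, N m; "finger_gap": finger opening in m; "gripper_force": force on a finger pad.
Only numpy, scipy, OpenCV 4.12 (cv2) and the standard library are available. Lean on these libraries where they do the work, as an engineer would, in place of code of your own. Each camera call takes 0.05 s, during which the arm holds its last target. There are 200 camera calls.

## Task

Make up the two sorting kits from the stock in the steel tray: the red-lidded pot, the amber bottle and the stand magnifier go in the blue carrier, the green-lidded pot and the white dropper bottle with the blue cap go in the yellow one. Put the pot in the middle bay of its carrier, so that it carries level, and each smaller thing by itself in an end bay (either end), everything standing upright on the bay floor and let go. Keep them upright and set them down gently without dropping them, and leave the rest of the stock standing where it is.

Things in the scene. Friction and masses are not known exactly. Their poses are not given: they have to be found in the camera images.
- blue_carrier: Blue kit carrier fixed to the table, left or right of the stock, long axis roughly away from the robot. Open tray, mm: 250 along its y, 86 along x, 24 high; three equal bays in a row, each 78 x 78 inside, walls and floor 4 thick. Origin: centre of the underside; bay floor at z 4, bay centres at x 0, y -82, 0, +82. Low grip hoops at the ends reach y +-139.
- yellow_carrier: Yellow kit carrier fixed to the table, left or right of the stock, long axis roughly away from the robot. Open tray, mm: 250 along its y, 86 along x, 24 high; three equal bays in a row, each 78 x 78 inside, walls and floor 4 thick. Origin: centre of the underside; bay floor at z 4, bay centres at x 0, y -82, 0, +82. Low grip hoops at the ends reach y +-139.
- red_pot: Clear round plastic sample pot, orange specimens inside, red screw lid; 72 mm high, body 58 diameter, lid 62 diameter from 56 to 72 high (grip it there). About 0.13 kg. Origin: centre of the underside, z up. Starts upright in the steel tray. That fixed tray holds all the stock: floor 4 above the table, rim 22 high; centres of neighbouring things are at least 90 apart.
- green_pot: Clear round plastic sample pot, dark brown specimens inside, green screw lid; 72 mm high, body 58 diameter, lid 62 diameter from 56 to 72 high (grip it there). About 0.13 kg. Origin: centre of the underside, z up. Starts upright in the steel tray.
- white_pot: Clear round plastic sample pot, pale specimens inside, white screw lid; 72 mm high, body 58 diameter, lid 62 diameter from 56 to 72 high (grip it there). About 0.13 kg. Origin: centre of the underside, z up. Starts upright in the steel tray. Not wanted: stays where it is.
- amber_bottle: Amber brown glass bottle with a paper band and a black cap; 92 mm high, straight body 46 diameter up to 60 high, then shoulder and cap 29 diameter. About 0.11 kg. Origin: centre of the underside; z up. Starts upright on the steel stock tray.
- dropper_bottle: White plastic dropper bottle with a blue nozzle cap; 100 mm high, straight body 42 diameter up to 60 high, then shoulder and narrow nozzle. About 0.07 kg. Origin: centre of the underside; z up. Starts upright on the steel stock tray.
- green_bottle: Green glass bottle with a white cap; 92 mm high, straight body 46 diameter up to 60 high. Origin: centre of the underside; z up. Starts upright on the steel stock tray. Not wanted: stays where it is.
- magnifier: Stand magnifier: upright black cylinder, 46 mm diameter, 60 high, clear skirt at the bottom and pale glass lens on top. About 0.06 kg. Origin: centre of the underside; z up. Starts upright on the steel stock tray.
- urchin: Dried sea urchin shell: purple flattened ball 60 mm diameter, 37 high, with pale dots. Origin: centre of the underside; z up. Starts upright on the steel stock tray. Not wanted: stays where it is.

How it is judged:
By the outcome, as a careful person would: the job done as asked, in the order asked, and still so for the second after the job is handed in, with the robot touching nothing.
It also fails if it takes over 128 s, if anything falls off the work surface, if the arm or the gripper's body presses on something with over 40 N, if the wrist force passes 120 N, or if a joint passes its speed limit or range.

## Working session

There is one attempt and no reset: what is moved stays moved. The work goes in short steps, Python scripts to look and compute and a tool call to move; the robot and the scene stay as the last step left them, time stands still between calls to the robot, and variables do not carry over. Pictures are saved under pics/ and viewed, at most 14 in all, crops included, and the job is handed in when it is done.

Besides the shell and the picture viewer there is one more tool, called after ">>>" in YAML: its name, and indented under it one key for each argument. send_rows: Moves the arm, as the interface text tells. Its arguments: {"type":"object","properties":{"plan":{"type":"array","items":{"type":"array","items":{"type":"number"}}},"grip_force":{"type":"number"}},"required":["plan"]}

```bash
mkdir -p pics; cat > h.py <<'E'
import numpy as np, cv2, json
from cell import robot, cams, close_job
def snap(name, fn=None):
    s=cams.snapshot(name); d={k:(np.array(v).tolist()) for k,v in s.items() if k!='frame'}
    json.dump(d,open(f'{name}.json','w')); cv2.imwrite(f'{name}.png',s['frame'])
    if fn: cv2.imwrite(f'pics/{fn}.png',s['frame'])
    return s
def cam(name):
    d=json.load(open(f'{name}.json')); f=210/np.tan(np.radians(d['vfov'])/2); return d,f,np.array(d['extrinsics'])
def pix2w(name,u,v,z):
    d,f,E=cam(name); p=np.array([(u-d['cx'])/f,(v-d['cy'])/f]); q=p.copy()
    for _ in range(30): q=p/(1+d['k1']*(q@q))
    R,t=E[:3,:3],E[:3,3]; C=-R.T@t; r=R.T@np.array([q[0],q[1],1]); return C+r*(z-C[2])/r[2]
def w2pix(name,P):
    d,f,E=cam(name); c=E[:3,:3]@np.array(P)+E[:3,3]; q=c[:2]/c[2]; q=q*(1+d['k1']*(q@q)); return q*f+[d['cx'],d['cy']]
E
python3 - <<'E'
from h import *
for n in('top','scene'):
    s=snap(n); cv2.imwrite(f'pics/{n}0.png',cv2.resize(s['frame'],(800,600),interpolation=cv2.INTER_CUBIC))
    d,f,E=cam(n);print(n,f,d['cx'],d['cy'],d['k1'],(-E[:3,:3].T@E[:3,3]).round(3),E[:3,:3].round(2).tolist())
print(robot.observe())
E
```

```text
top 447.65655299626917 281.58471179411197 210.1513074827796 -0.04957332071692213 [0.32  0.015 1.074] [[-0.04, -1.0, -0.01], [-0.97, 0.04, -0.23], [0.23, -0.0, -0.97]]
scene 423.1606026952435 289.71430558062536 209.09652558914834 0.0268013016004324 [ 0.925 -0.338  0.821] [[0.65, 0.76, 0.02], [0.64, -0.54, -0.55], [-0.41, 0.37, -0.83]]
{'time': 0.1, 'joint_positions': array([ 1.49906517e+00,  3.59274951e-01,  1.11815814e-02, -2.95418425e-04,
       -1.22412085e+00, -2.88133267e-01]), 'dq': array([ 0.00025267, -0.00106548,  0.00134479,  0.00104352, -0.00094198,
        0.00048802]), 'tau': array([-1.05591800e-03, -5.84163058e+01,  2.93751740e+01,  7.01560915e+00,
        1.02452002e-02, -4.72572151e-05]), 'eef_pos': array([0.2375581 , 0.63136929, 0.23375835]), 'ee_rot': array([ 7.19799054e-04,  9.83846569e-01, -1.79012307e-01, -6.15146066e-05]), 'contact_force': array([-1.40001438, -0.29376372, -0.3488382 ]), 'ft_torque': array([-0.02643746,  0.0476231 ,  0.00523533]), 'gripper_force': 0.0, 'finger_gap': 0.08761661996199956}
```

View pics/top0.png

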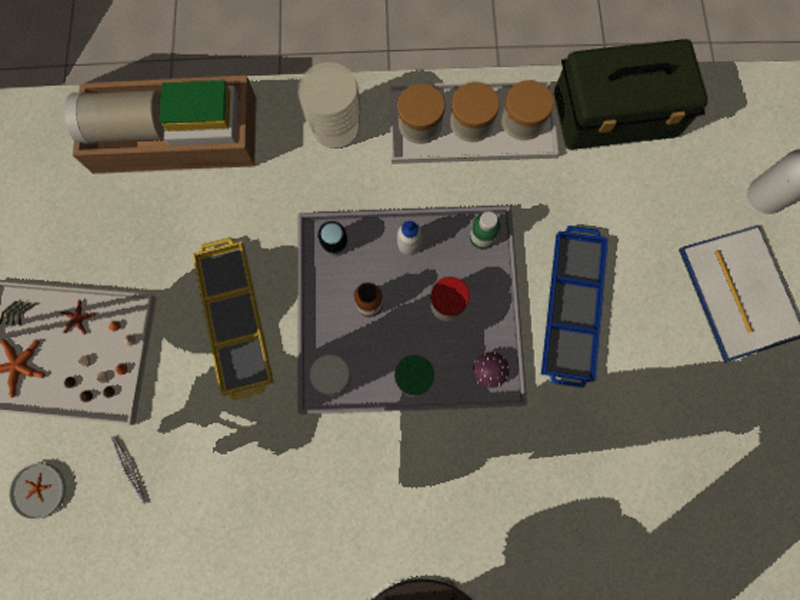

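View pics/scene0.png

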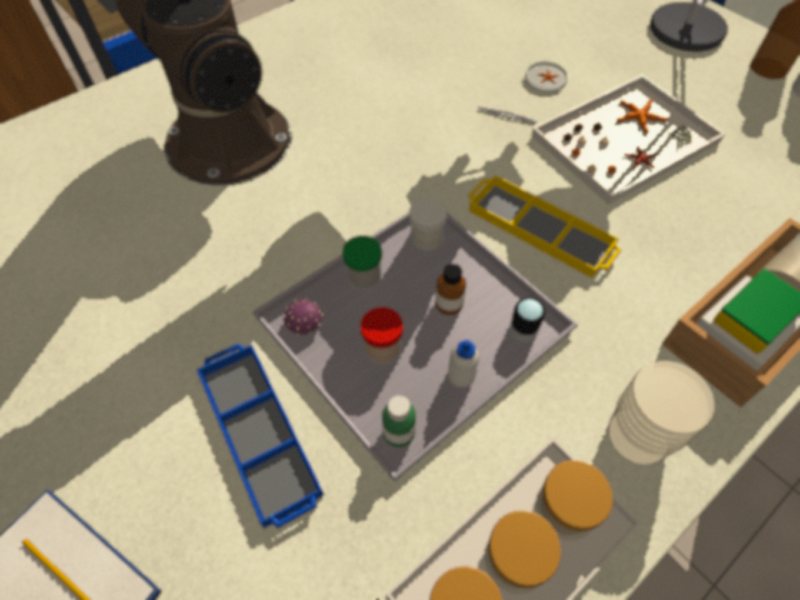

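The top view (800 px enlargement) shows the yellow carrier on the left (about 233,318) and the blue one on the right (575,305). In the tray are the magnifier (332,236), dropper (408,235), green bottle (486,230), amber bottle (368,297), red pot (450,297), white pot (330,374), green pot (414,374) and urchin (491,369). The scene view agrees. I'll enlarge crops next so I can read exact pixels.

```bash
python3 - <<'E'
import cv2
im=cv2.imread('top.png')
def crop(n,x0,y0,w,h,k,src=im,g=20):
    c=cv2.resize(src[y0:y0+h,x0:x0+w],None,fx=k,fy=k,interpolation=cv2.INTER_CUBIC)
    c=cv2.convertScaleAbs(c,alpha=1.5)
    for x in range((x0//g+1)*g,x0+w,g): cv2.line(c,((x-x0)*k,0),((x-x0)*k,5),(255,255,255),1); cv2.putText(c,str(x),((x-x0)*k-10,16),0,.4,(0,255,255),1)
    for y in range((y0//g+1)*g,y0+h,g): cv2.line(c,(0,(y-y0)*k),(5,(y-y0)*k),(255,255,255),1); cv2.putText(c,str(y),(6,(y-y0)*k+4),0,.4,(0,255,255),1)
    return c
cv2.imwrite('pics/t_tray.png',crop('',205,142,160,146,4))
import numpy as np
a=crop('',130,160,66,124,5)[:600];b=crop('',375,152,58,124,5)[:600]
h=min(len(a),len(b));cv2.imwrite('pics/t_car.png',np.hstack([a[:h],b[:h]]))
im=cv2.imread('scene.png')
cv2.imwrite('pics/s_tray.png',crop('',195,140,200,150,4,im))
E
```

```text
(no output)
```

View pics/t_tray.png

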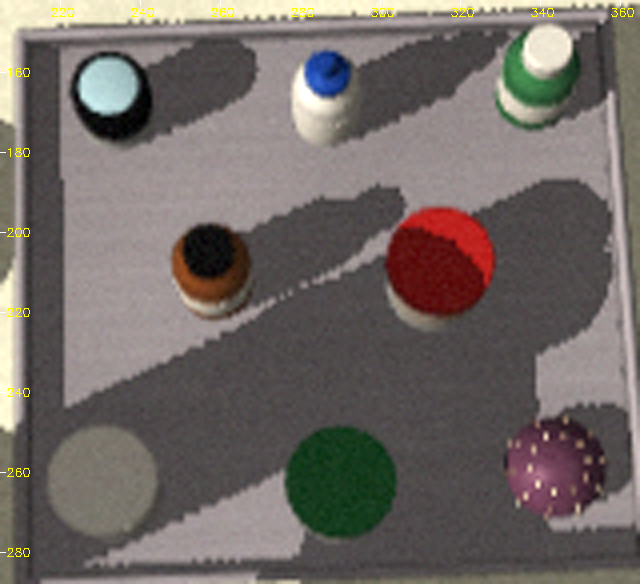

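View pics/t_car.png

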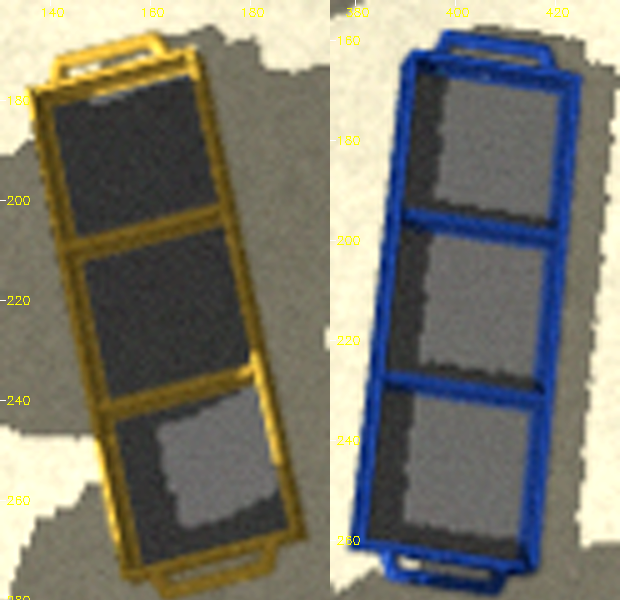

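View pics/s_tray.png

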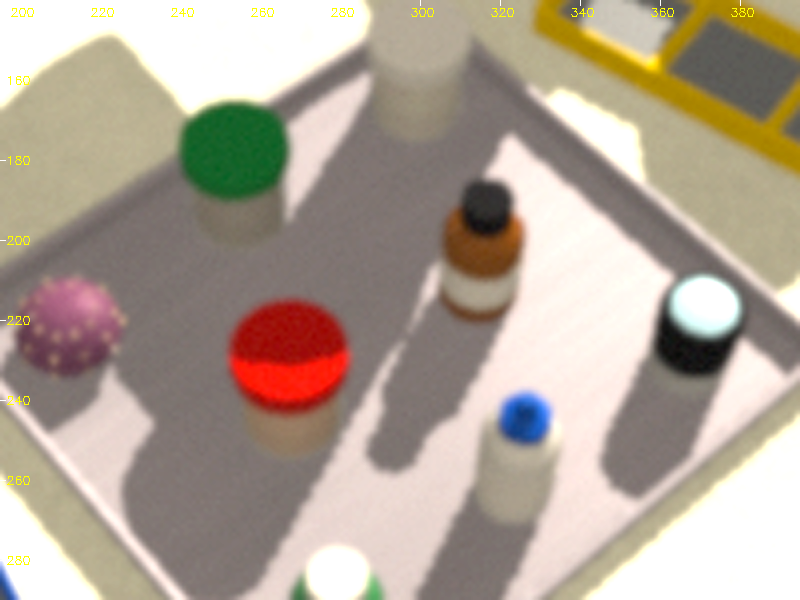

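The tray crop shows the lid, cap and body outlines clearly. The carrier crop shows the rim corners: yellow top-left near (137,178), blue top-right near (425,167). I'll fit positions from these readings using both cameras.

```bash
cat > fit.py <<'E'
from h import *
from scipy.optimize import least_squares
T=lambda X,Y:((np.array(X)+.5)/4-.5+205, (np.array(Y)+.5)/4-.5+142)
S=lambda X,Y:((np.array(X)+.5)/4-.5+195, (np.array(Y)+.5)/4-.5+140)
a=np.linspace(0,2*np.pi,60)
def bbox(n,x,y,circ):
    p=np.array([w2pix(n,[x+r*np.cos(t),y+r*np.sin(t),z+.004]) for r,z in circ for t in a])
    return np.array([p[:,0].min(),p[:,0].max(),p[:,1].min(),p[:,1].max()])
# name: circles, top bbox(x0,x1,y0,y1; None skip), scene bbox
lid=[(.031,.056),(.031,.072)]; bot=[(.023,0),(.023,.06),(.0145,.092)]
O={'red':(lid,(386,494,207,317),(229,350,299,413)),'green':(lid,(285,396,426,538),(179,289,101,199)),
'amber':(bot,(172,250,223,320),(440,524,180,321)),
'mag':([(.023,0),(.023,.06)],(72,152,52,145),(656,744,274,392)),
'dropper':([(.021,0),(.021,.06)],(292,360,None,146),(477,559,None,524)),
'white':(lid,(47,158,425,538),None)}
out={}
for k,(c,t,s) in O.items():
    def meas(b,F): 
        q=[np.nan if v is None else v for v in b]; X,Y=F(q[:2],q[2:]); return np.array([*X,*Y])
    M=[('top',meas(t,T))]+([('scene',meas(s,S))] if s else [])
    res=lambda p:np.concatenate([np.nan_to_num(bbox(n,*p,c)-m) for n,m in M])
    r=least_squares(res,[.5,0]); out[k]=r.x.tolist(); print(k,r.x.round(4),r.fun.round(1))
    if s:
        for i in (0,1):
            n,m=M[i]; print('   ',n,least_squares(lambda p:np.nan_to_num(bbox(n,*p,c)-m),[.5,0]).x.round(4))
C={'yellow':((130,160),[((32,92),(-1,1,0)),((125,578),(-1,-1,0)),((197,50),(1,1,0)),((288,529),(1,-1,1))]),
'blue':((375,152),[((78,52),(-1,1,0)),((251,76),(1,1,0)),((208,568),(1,-1,0)),((37,540),(-1,-1,1))])}
for k,((x0,y0),P) in C.items():
    def pts(p):
        x,y,th=p; R=[]
        for _,(sx,sy,inn) in P:
            lx,ly=sx*(.043-.004*inn),sy*(.125-.004*inn)
            # carrier y along world x (away), carrier x along -world y
            R.append(w2pix('top',[x+ly*np.cos(th)+lx*np.sin(th),y+ly*np.sin(th)-lx*np.cos(th),.024]))
        return np.array(R)
    m=np.array([[(u+.5)/5-.5+x0,(v+.5)/5-.5+y0] for (u,v),_ in P])
    r=least_squares(lambda p:(pts(p)-m).ravel(),[.5,.2 if k=='yellow' else -.2,0]); x,y,th=r.x
    print(k,r.x.round(4),np.degrees(th).round(2),r.fun.round(1)); out[k]=r.x.tolist()
    print('  bays near/mid/far',[(round(x+d*np.cos(th),4),round(y+d*np.sin(th),4)) for d in(-.082,0,.082)])
json.dump(out,open('fit.json','w'))
E
python3 fit.py; python3 - <<'E'
from h import *
o=json.load(open('fit.json'))
ims={}
for n in('top','scene'):
    im=cv2.resize(cv2.imread(n+'.png'),None,fx=3,fy=3,interpolation=cv2.INTER_CUBIC)
    for k in('yellow','blue'):
        x,y,th=o[k]
        W=lambda lx,ly,z:((w2pix(n,[x+ly*np.cos(th)+lx*np.sin(th),y+ly*np.sin(th)-lx*np.cos(th),z])+.5)*3-.5).round().astype(int)
        for a,b,z,c in((.043,.125,.024,(0,0,255)),(.043,.125,0,(0,255,0))):
            cv2.polylines(im,[np.array([W(sx*a,sy*b,z) for sx,sy in((-1,-1),(1,-1),(1,1),(-1,1))])],1,c,1)
        for d in(-.082,0,.082): cv2.circle(im,tuple(int(v) for v in W(0,d,.004)),3,(255,0,255),-1)
    ims[n]=im
t,s=ims['top'],ims['scene']
L=np.hstack([t[480:860,400:600],t[450:830,1120:1300]]); R=s[700:1110,400:700]
R2=s[350:600,960:1310]
H=np.zeros((420+0,800,3),np.uint8); H[:380,:380]=L; H[:410,390:690]=R
cv2.imwrite('pics/ov.png',cv2.convertScaleAbs(np.vstack([H[:412],np.pad(R2[:180],((0,0),(0,450),(0,0)))]),alpha=1.3))
E
```

```text
red [ 0.5579 -0.0659] [ 0.4  0.7 -0.6 -0.4  0.2  0.  -1.2 -0.2]
    top [ 0.5568 -0.0647]
    scene [ 0.5591 -0.0671]
green [ 0.4327 -0.0037] [ 0.6  0.6 -0.5 -0.2  0.   0.5 -1.7 -0. ]
    top [ 0.432  -0.0023]
    scene [ 0.4341 -0.0056]
amber [0.5639 0.0671] [-0.   1.2 -0.4 -0.1 -0.3  0.8 -1.8  0.5]
    top [0.5633 0.0685]
    scene [0.5647 0.0654]
mag [0.6753 0.1257] [-0.5  1.1 -1.8  0.7 -2.   1.7 -2.   0.7]
    top [0.6739 0.1264]
    scene [0.6765 0.1247]
dropper [ 0.6692 -0.0045] [ 0.1  0.8  0.   0.2 -0.7  1.4  0.  -0.5]
    top [ 0.6697 -0.0034]
    scene [ 0.6694 -0.0058]
white [0.437  0.1311] [-0.3  0.3 -0.   0. ]
yellow [0.5464 0.3001 0.2165] 12.4 [-0.7 -0.8 -0.4  1.   0.3 -0.8  0.7  0.4]
  bays near/mid/far [(np.float64(0.4663), np.float64(0.2825)), (np.float64(0.5464), np.float64(0.3001)), (np.float64(0.6265), np.float64(0.3177))]
blue [ 0.5462 -0.2807 -0.1867] -10.7 [ 0.  -0.8 -0.1 -0.6  0.1  1.3 -0.1  0.1]
  bays near/mid/far [(np.float64(0.4656), np.float64(-0.2655)), (np.float64(0.5462), np.float64(-0.2807)), (np.float64(0.6268), np.float64(-0.2959))]
```

View pics/ov.png

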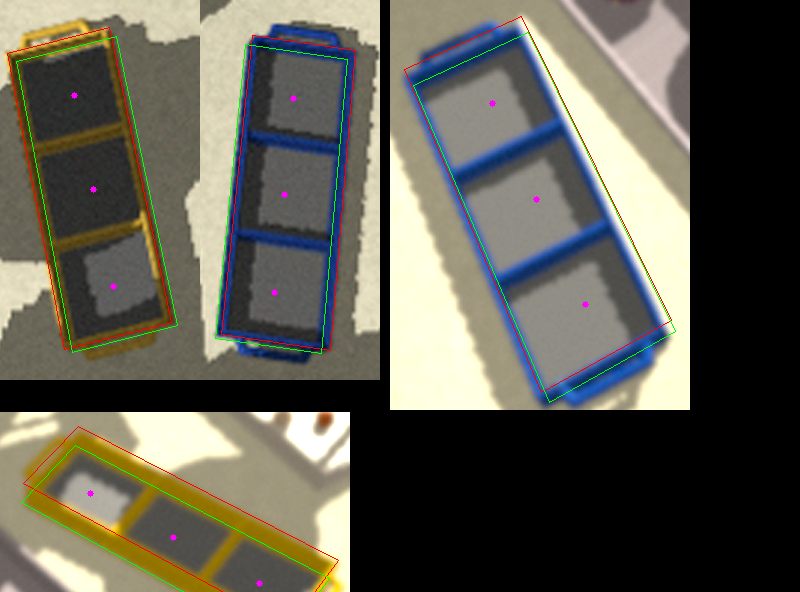

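The overlays sit on both carriers to within about 3 mm. The top and scene cameras disagree by about 2 mm, so I'll use the average.

```bash
cat > go.py <<'E'
import sys
from h import *
from scipy.spatial.transform import Rotation as R
A=json.load(open('fit.json')); by=np.radians(-10.7); yy=np.radians(12.4)
def sh(x,y,z,yaw):
    s=robot.observe(); w=s['ee_rot']; Q=R.from_quat([w[1],w[2],w[3],w[0]]); t=np.radians(yaw)
    D=R.from_matrix([[np.cos(t),np.sin(t),0],[np.sin(t),-np.cos(t),0],[0,0,-1]])
    p=s['eef_pos']
    print('pos',p.round(4),'shift',(Q.inv().apply(np.array([x,y,z])-p)*1000).round(1),'turn',np.degrees((Q.inv()*D).as_rotvec()).round(2),'gap',round(s['finger_gap'],4),'gf',round(s['gripper_force'],1),'F',s['contact_force'].round(1),'t',round(s['time'],1))
if __name__=='__main__': sh(*map(float,sys.argv[1:]))
E
python3 go.py .558 -.066 .19 -10.7
```

```text
pos [0.2376 0.6314 0.2338] shift [545.5 539.7  44.6] turn [ 0.08 -0.   -9.92] gap 0.0876 gf 0.0 F [-1.4 -0.3 -0.3] t 0.1
```

>>> send_rows:
  plan:
    - [-1, 33, 32, 3, 0, 0, -1]
    - [-1, 66, 64, 6, 0, 0, -2]
    - [-1, 99, 96, 9, 0, 0, -4]
    - [-1, 132, 128, 12, 0, 0, -5]
    - [-1, 165, 160, 15, 0, 0, -6]
    - [-1, 198, 192, 18, 0, 0, -7]
    - [-1, 231, 224, 20, 0, 0, -8]
    - [-1, 264, 256, 24, 0, 0, -10]
    - [-1, 297, 288, 27, 0, 0, -10]
    - [-1, 330, 320, 30, 0, 0, -10]
  grip_force: 25

```text
time: 1.1
eef_pos: [0.4341, 0.2142, 0.2044]
ee_rot: [-0.0, 0.996, -0.092, -0.0]
contact_force: [1.7, 0.2, -0.9]
finger_gap: 0.0876
gripper_force: 0.0
```

```bash
python3 go.py .558 -.066 .19 -10.7
```

```text
pos [0.4341 0.2142 0.2044] shift [173.3 252.7  14.4] turn [-0.    0.    0.11] gap 0.0876 gf 0.0 F [ 1.7  0.2 -0.9] t 1.1
```

>>> send_rows:
  plan:
    - [-1, 30, 43, 2, 0, 0, 0]
    - [-1, 60, 86, 4, 0, 0, 0]
    - [-1, 90, 130, 7, 0, 0, 0]
    - [-1, 115, 170, 10, 0, 0, 0]
    - [-1, 140, 205, 12, 0, 0, 0]
    - [-1, 160, 235, 14, 0, 0, 0]
    - [-1, 170, 248, 14, 0, 0, 0]
    - [-1, 173, 253, 20, 0, 0, 0]
    - [-1, 173, 253, 35, 0, 0, 0]
    - [-1, 173, 253, 50, 0, 0, 0]

```text
time: 2.1
eef_pos: [0.557, -0.0643, 0.1538]
ee_rot: [-0.0, 0.996, -0.093, -0.0]
contact_force: [0.4, 0.8, 0.6]
finger_gap: 0.0872
gripper_force: 0.0
```

```bash
python3 go.py .558 -.066 .057 -10.7; python3 -c "
from h import *
s=snap('scene'); cv2.imwrite('pics/s1.png',cv2.resize(s['frame'][120:320,150:420],None,fx=2.9,fy=2.9,interpolation=cv2.INTER_CUBIC))"
```

```text
pos [ 0.557  -0.0643  0.1538] shift [ 1.3  1.5 96.8] turn [-0.01  0.01  0.06] gap 0.0872 gf 0.0 F [0.4 0.8 0.6] t 2.1
```

View pics/s1.png

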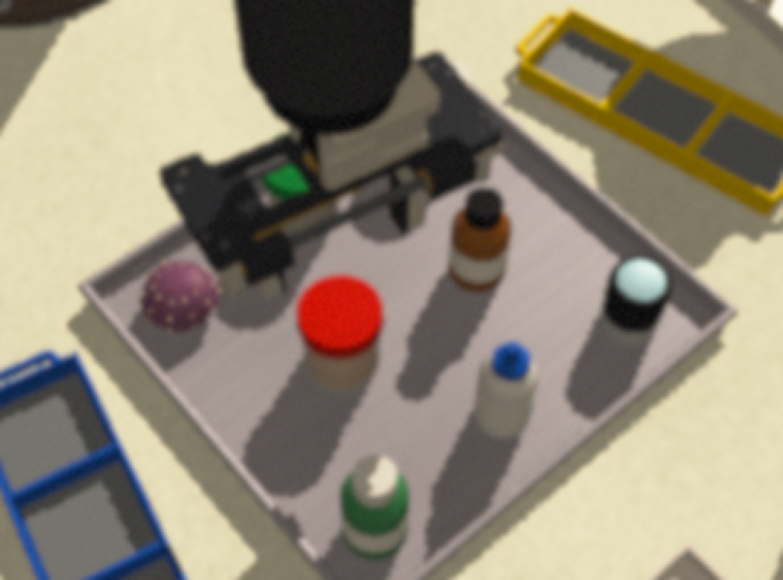

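The scene crop shows the open fingers straddling the line of sight above the red pot: tips near (265,275) and (405,215), lid at (340,315). I'll check that against the projection.

```bash
python3 -c "
from h import *
print((w2pix('scene',[.557,-.0643,.146])-[150,120])*2.9,(w2pix('scene',[.558,-.066,.076])-[150,120])*2.9)
for s in(-1,1): print((w2pix('scene',[.557+s*.044*-.186,-.0643-s*.044*.983,.146])-[150,120])*2.9)"
```

```text
[337.71932547 249.37237976] [339.63623806 306.77240405]
[395.20056143 222.78321509]
[278.38205429 276.8140772 ]
```

The projection matches the picture, so I'll descend and grip.

>>> send_rows:
  plan:
    - [-1, 1, 1, 15, 0, 0, 0]
    - [-1, 1, 2, 35, 0, 0, 0]
    - [-1, 1, 2, 55, 0, 0, 0]
    - [-1, 1, 2, 75, 0, 0, 0]
    - [-1, 1, 2, 90, 0, 0, 0]
    - [-1, 1, 2, 97, 0, 0, 0]
    - [0, 1, 2, 97, 0, 0, 0]
    - [1, 1, 2, 97, 0, 0, 0]
    - [1, 1, 2, 97, 0, 0, 0]
    - [1, 1, 2, 97, 0, 0, 0]
  grip_force: 25

```text
time: 3.15
eef_pos: [0.5584, -0.0666, 0.0584]
ee_rot: [-0.0, 0.996, -0.092, 0.001]
contact_force: [-0.8, -0.9, 2.1]
finger_gap: 0.061
gripper_force: 2.3
```

>>> send_rows:
  plan:
    - [1, 0, 0, 0, 0, 0, 0]
    - [1, 0, 0, 0, 0, 0, 0]
    - [1, 0, 0, -3, 0, 0, 0]
    - [1, 0, 0, -8, 0, 0, 0]
    - [1, 0, 0, -20, 0, 0, 0]
    - [1, 0, 0, -35, 0, 0, 0]
    - [1, 0, 0, -55, 0, 0, 0]
    - [1, 0, 0, -75, 0, 0, 0]
    - [1, 0, 0, -90, 0, 0, 0]
    - [1, 0, 0, -100, 0, 0, 0]

```text
time: 4.15
eef_pos: [0.5584, -0.0666, 0.1596]
ee_rot: [-0.0, 0.996, -0.092, 0.001]
contact_force: [-0.7, 1.2, -1.9]
finger_gap: 0.061
gripper_force: 25.0
```

```bash
python3 go.py .547 -.282 .16 -10.7
```

```text
pos [ 0.5584 -0.0666  0.1596] shift [ 28.5 213.8  -0.5] turn [-0.04 -0.11  0.09] gap 0.061 gf 25.0 F [-0.7  1.2 -1.9] t 4.2
```

>>> send_rows:
  plan:
    - [1, 1, 6, 0, 0, 0, 0]
    - [1, 3, 22, 0, 0, 0, 0]
    - [1, 6, 48, 0, 0, 0, 0]
    - [1, 10, 80, 0, 0, 0, 0]
    - [1, 15, 115, 0, 0, 0, 0]
    - [1, 20, 150, 0, 0, 0, 0]
    - [1, 24, 180, 0, 0, 0, 0]
    - [1, 27, 200, 0, 0, 0, 0]
    - [1, 28, 211, 0, 0, 0, 0]
    - [1, 28, 214, 0, 0, 0, 0]

```text
time: 5.15
eef_pos: [0.545, -0.2835, 0.1564]
ee_rot: [-0.0, 0.996, -0.093, -0.001]
contact_force: [-0.4, 0.3, -1.5]
finger_gap: 0.0608
gripper_force: 25.0
```

>>> send_rows:
  plan:
    - [1, 0, 0, 3, 0, 0, 0]
    - [1, 0, 0, 12, 0, 0, 0]
    - [1, 0, 0, 27, 0, 0, 0]
    - [1, 0, 0, 43, 0, 0, 0]
    - [1, 0, 0, 58, 0, 0, 0]
    - [1, 0, 0, 70, 0, 0, 0]
    - [1, 0, 0, 79, 0, 0, 0]
    - [1, 0, 0, 85, 0, 0, 0]
    - [1, 0, 0, 88, 0, 0, 0]
    - [1, 0, 0, 90, 0, 0, 0]

```text
time: 6.15
eef_pos: [0.5463, -0.2821, 0.0676]
ee_rot: [0.0, 0.996, -0.092, 0.0]
contact_force: [-0.8, -0.5, -1.0]
finger_gap: 0.0606
gripper_force: 25.0
```

```bash
python3 go.py .547 -.282 .0586 -10.7; python3 -c "
from h import *
s=snap('top');t=snap('scene')
a=cv2.resize(s['frame'][140:290,360:450],None,fx=3,fy=3,interpolation=cv2.INTER_CUBIC);b=cv2.resize(t['frame'][220:370,110:260],None,fx=3,fy=3,interpolation=cv2.INTER_CUBIC)
cv2.imwrite('pics/p1.png',np.hstack([a,b]))"
```

```text
pos [ 0.5463 -0.2821  0.0676] shift [ 0.7 -0.3  9. ] turn [ 0.   -0.02  0.09] gap 0.0606 gf 25.0 F [-0.8 -0.5 -1. ] t 6.2
```

View pics/p1.png

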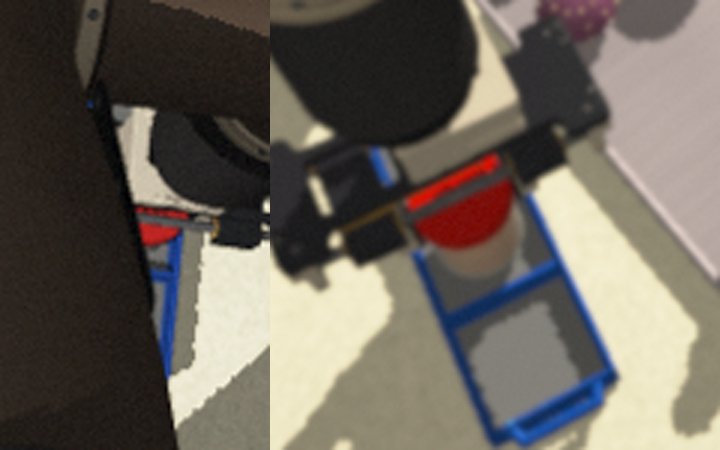

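The scene half shows the red pot over the middle bay, body bottom near (480,285), clear of the partition near (500,295). I'll lower the last 9 mm slowly.

>>> send_rows:
  plan:
    - [1, 0, 0, 2, 0, 0, 0]
    - [1, 0, 0, 4, 0, 0, 0]
    - [1, 0, 0, 6, 0, 0, 0]
    - [1, 0, 0, 7, 0, 0, 0]
    - [1, 0, 0, 8, 0, 0, 0]
    - [1, 0, 0, 8.5, 0, 0, 0]
    - [1, 0, 0, 9, 0, 0, 0]
    - [1, 0, 0, 9, 0, 0, 0]
    - [1, 0, 0, 9, 0, 0, 0]
    - [1, 0, 0, 9, 0, 0, 0]

```text
time: 7.25
eef_pos: [0.5461, -0.2821, 0.0586]
ee_rot: [0.0, 0.996, -0.092, 0.0]
contact_force: [-0.5, -0.3, -1.0]
finger_gap: 0.0611
gripper_force: 25.0
```

>>> send_rows:
  plan:
    - [1, 0, 0, 0.3, 0, 0, 0]
    - [1, 0, 0, 0.6, 0, 0, 0]
    - [1, 0, 0, 0.9, 0, 0, 0]
    - [1, 0, 0, 1.2, 0, 0, 0]
    - [1, 0, 0, 1.5, 0, 0, 0]
    - [1, 0, 0, 1.5, 0, 0, 0]
    - [1, 0, 0, 1.5, 0, 0, 0]
    - [1, 0, 0, 1.5, 0, 0, 0]
    - [1, 0, 0, 1.5, 0, 0, 0]
    - [1, 0, 0, 1.5, 0, 0, 0]

```text
time: 8.25
eef_pos: [0.5464, -0.2823, 0.0584]
ee_rot: [0.0, 0.996, -0.092, 0.001]
contact_force: [-2.8, 1.6, 9.6]
finger_gap: 0.0607
gripper_force: 25.0
```

>>> send_rows:
  plan:
    - [0.2, 0, 0, -1, 0, 0, 0]
    - [-0.5, 0, 0, -1, 0, 0, 0]
    - [-1, 0, 0, -1, 0, 0, 0]
    - [-1, 0, 0, -1, 0, 0, 0]
    - [-1, 0, 0, -4, 0, 0, 0]
    - [-1, 0, 0, -20, 0, 0, 0]
    - [-1, 0, 0, -50, 0, 0, 0]
    - [-1, 0, 0, -85, 0, 0, 0]
    - [-1, 0, 0, -120, 0, 0, 0]
    - [-1, 0, 0, -130, 0, 0, 0]

```text
time: 9.25
eef_pos: [0.5479, -0.2829, 0.1917]
ee_rot: [0.001, 0.996, -0.092, 0.003]
contact_force: [-0.1, -0.3, 0.4]
finger_gap: 0.0874
gripper_force: 0.0
```

```bash
python3 go.py .564 .067 .15 -10.7; python3 -c "
from h import *
s=snap('scene');cv2.imwrite('pics/p2.png',cv2.resize(s['frame'][120:370,110:400],None,fx=2.4,fy=2.4,interpolation=cv2.INTER_CUBIC))"
```

```text
pos [ 0.5479 -0.2829  0.1917] shift [ -48.7 -346.9   41.1] turn [ 0.06 -0.36  0.12] gap 0.0874 gf 0.0 F [-0.1 -0.3  0.4] t 9.2
```

View pics/p2.png

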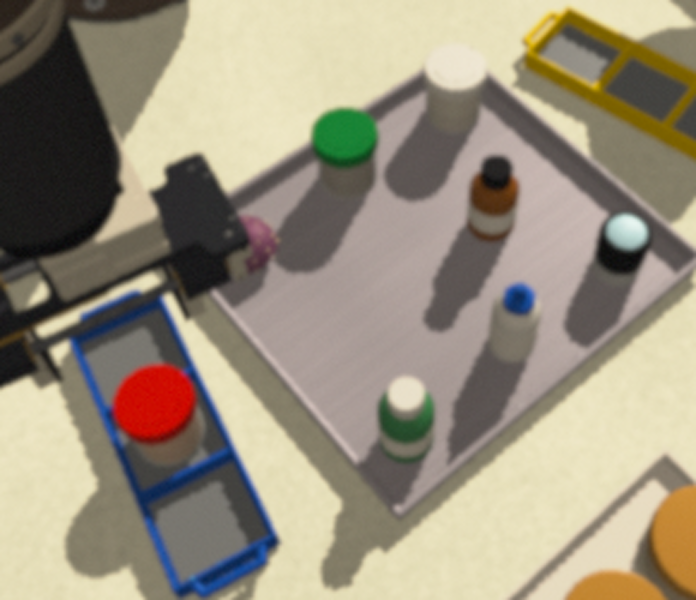

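The red pot stands upright in the middle bay, lid at (155,403) in the crop, and the other stock is untouched. The amber bottle is next.

>>> send_rows:
  plan:
    - [-1, -4, -30, 0, 0, 0, 0]
    - [-1, -10, -75, 0, 0, 0, 0]
    - [-1, -17, -122, 0, 0, 0, 0]
    - [-1, -24, -170, 0, 0, 0, 0]
    - [-1, -31, -218, 0, 0, 0, 0]
    - [-1, -37, -265, 0, 0, 0, 0]
    - [-1, -43, -305, 0, 0, 0, 0]
    - [-1, -47, -335, 5, 0, 0, 0]
    - [-1, -49, -346, 20, 0, 0, 0]
    - [-1, -49, -347, 40, 0, 0, 0]

```text
time: 10.3
eef_pos: [0.5618, 0.07, 0.1463]
ee_rot: [-0.0, 0.996, -0.091, 0.0]
contact_force: [-0.2, 0.6, -0.4]
finger_gap: 0.0877
gripper_force: 0.0
```

```bash
python3 go.py .564 .067 .043 -10.7
```

```text
pos [0.5618 0.07   0.1463] shift [  2.6   2.6 103.3] turn [-0.03 -0.03  0.22] gap 0.0877 gf 0.0 F [-0.2  0.6 -0.4] t 10.3
```

>>> send_rows:
  plan:
    - [-1, 1, 1, 10, 0, 0, 0]
    - [-1, 1, 1, 28, 0, 0, 0]
    - [-1, 1, 1, 48, 0, 0, 0]
    - [-1, 1, 1, 68, 0, 0, 0]
    - [-1, 1, 1, 85, 0, 0, 0]
    - [-1, 1, 1, 97, 0, 0, 0]
    - [-1, 1, 1, 103, 0, 0, 0]
    - [-1, 1, 1, 103, 0, 0, 0]
    - [-1, 1, 1, 103, 0, 0, 0]
    - [-1, 1, 1, 103, 0, 0, 0]

```text
time: 11.3
eef_pos: [0.5632, 0.067, 0.0449]
ee_rot: [-0.0, 0.996, -0.092, 0.001]
contact_force: [-0.1, -0.6, 0.2]
finger_gap: 0.0876
gripper_force: 0.0
```

>>> send_rows:
  plan:
    - [0, 0, 0, 0, 0, 0, 0]
    - [0.5, 0, 0, 0, 0, 0, 0]
    - [1, 0, 0, 0, 0, 0, 0]
    - [1, 0, 0, 0, 0, 0, 0]
    - [1, 0, 0, 0, 0, 0, 0]
    - [1, 0, 0, 0, 0, 0, 0]
    - [1, 0, 0, 0, 0, 0, 0]
    - [1, 0, 0, 0, 0, 0, 0]
    - [1, 0, 0, 0, 0, 0, 0]
    - [1, 0, 0, 0, 0, 0, 0]
  grip_force: 20

```text
time: 12.3
eef_pos: [0.5625, 0.0667, 0.0441]
ee_rot: [0.0, 0.996, -0.093, -0.0]
contact_force: [-0.4, -0.4, 1.0]
finger_gap: 0.0454
gripper_force: 20.0
```

>>> send_rows:
  plan:
    - [1, 0, 0, -2, 0, 0, 0]
    - [1, 0, 0, -8, 0, 0, 0]
    - [1, 0, 0, -20, 0, 0, 0]
    - [1, 0, 0, -40, 0, 0, 0]
    - [1, 0, 0, -62, 0, 0, 0]
    - [1, 0, 0, -84, 0, 0, 0]
    - [1, 0, 0, -104, 0, 0, 0]
    - [1, 0, 0, -118, 0, 0, 0]
    - [1, 0, 0, -126, 0, 0, 0]
    - [1, 0, 0, -130, 0, 0, 0]

```text
time: 13.3
eef_pos: [0.5628, 0.0669, 0.1754]
ee_rot: [-0.0, 0.996, -0.092, 0.001]
contact_force: [0.9, 0.7, -1.1]
finger_gap: 0.0455
gripper_force: 20.0
```

```bash
python3 go.py .628 -.297 .174 -10.7
```

```text
pos [0.5628 0.0669 0.1754] shift [131.1 345.7   1.2] turn [-0.06 -0.08  0.09] gap 0.0455 gf 20.0 F [ 0.9  0.7 -1.1] t 13.3
```

>>> send_rows:
  plan:
    - [1, 2, 5, 0, 0, 0, 0]
    - [1, 7, 18, 0, 0, 0, 0]
    - [1, 15, 40, 0, 0, 0, 0]
    - [1, 26, 70, 0, 0, 0, 0]
    - [1, 39, 104, 0, 0, 0, 0]
    - [1, 52, 138, 0, 0, 0, 0]
    - [1, 65, 172, 0, 0, 0, 0]
    - [1, 78, 206, 0, 0, 0, 0]
    - [1, 91, 240, 0, 0, 0, 0]
    - [1, 104, 274, 0, 0, 0, 0]

```text
time: 14.3
eef_pos: [0.6136, -0.2243, 0.1728]
ee_rot: [0.0, 0.996, -0.093, -0.001]
contact_force: [0.9, 0.4, -1.0]
finger_gap: 0.0456
gripper_force: 20.0
```

>>> send_rows:
  plan:
    - [1, 11, 30, 0, 0, 0, 0]
    - [1, 19, 50, 0, 0, 0, 0]
    - [1, 24, 64, 0, 0, 0, 0]
    - [1, 27, 71, 0, 0, 0, 0]
    - [1, 27, 72, 3, 0, 0, 0]
    - [1, 27, 72, 12, 0, 0, 0]
    - [1, 27, 72, 28, 0, 0, 0]
    - [1, 27, 72, 45, 0, 0, 0]
    - [1, 27, 72, 57, 0, 0, 0]
    - [1, 27, 72, 62, 0, 0, 0]

```text
time: 15.3
eef_pos: [0.6268, -0.2963, 0.1103]
ee_rot: [-0.0, 0.996, -0.092, -0.001]
contact_force: [-0.5, -0.3, -0.7]
finger_gap: 0.0456
gripper_force: 20.0
```

```bash
python3 go.py .628 -.297 .0445 -10.7
```

```text
pos [ 0.6268 -0.2963  0.1103] shift [ 1.4  0.5 65.8] turn [-0.02  0.14  0.14] gap 0.0456 gf 20.0 F [-0.5 -0.3 -0.7] t 15.3
```

>>> send_rows:
  plan:
    - [1, 1, 0, 6, 0, 0, 0]
    - [1, 1, 0, 18, 0, 0, 0]
    - [1, 1, 0, 31, 0, 0, 0]
    - [1, 1, 0, 43, 0, 0, 0]
    - [1, 1, 0, 52, 0, 0, 0]
    - [1, 1, 0, 58, 0, 0, 0]
    - [1, 1, 0, 61, 0, 0, 0]
    - [1, 1, 0, 63, 0, 0, 0]
    - [1, 1, 0, 64, 0, 0, 0]
    - [1, 1, 0, 64, 0, 0, 0]

```text
time: 16.3
eef_pos: [0.6288, -0.2977, 0.0483]
ee_rot: [0.0, 0.996, -0.092, 0.0]
contact_force: [0.4, 0.3, -0.8]
finger_gap: 0.045
gripper_force: 20.0
```

>>> send_rows:
  plan:
    - [1, 0, 0, 0.4, 0, 0, 0]
    - [1, 0, 0, 0.8, 0, 0, 0]
    - [1, 0, 0, 1.2, 0, 0, 0]
    - [1, 0, 0, 1.6, 0, 0, 0]
    - [1, 0, 0, 2, 0, 0, 0]
    - [1, 0, 0, 2, 0, 0, 0]
    - [1, 0, 0, 2, 0, 0, 0]
    - [1, 0, 0, 2, 0, 0, 0]
    - [1, 0, 0, 2, 0, 0, 0]
    - [1, 0, 0, 2, 0, 0, 0]

```text
time: 17.3
eef_pos: [0.6286, -0.2976, 0.0461]
ee_rot: [0.0, 0.996, -0.092, 0.0]
contact_force: [0.1, -0.1, -1.0]
finger_gap: 0.0452
gripper_force: 20.0
```

>>> send_rows:
  plan:
    - [1, 0, 0, 0.4, 0, 0, 0]
    - [1, 0, 0, 0.8, 0, 0, 0]
    - [1, 0, 0, 1.2, 0, 0, 0]
    - [1, 0, 0, 1.5, 0, 0, 0]
    - [1, 0, 0, 1.8, 0, 0, 0]
    - [1, 0, 0, 2, 0, 0, 0]
    - [1, 0, 0, 2.2, 0, 0, 0]
    - [1, 0, 0, 2.2, 0, 0, 0]
    - [1, 0, 0, 2.2, 0, 0, 0]
    - [1, 0, 0, 2.2, 0, 0, 0]

```text
time: 18.3
eef_pos: [0.6286, -0.2976, 0.0441]
ee_rot: [0.0, 0.996, -0.092, 0.0]
contact_force: [-0.6, 0.2, 1.5]
finger_gap: 0.0454
gripper_force: 20.0
```

>>> send_rows:
  plan:
    - [0.2, 0, 0, 0, 0, 0, 0]
    - [-0.5, 0, 0, 0, 0, 0, 0]
    - [-1, 0, 0, 0, 0, 0, 0]
    - [-1, 0, 0, 0, 0, 0, 0]
    - [-1, 0, 0, -3, 0, 0, 0]
    - [-1, 0, 0, -20, 0, 0, 0]
    - [-1, 0, 0, -50, 0, 0, 0]
    - [-1, 0, 0, -90, 0, 0, 0]
    - [-1, 0, 0, -130, 0, 0, 0]
    - [-1, 0, 0, -150, 0, 0, 0]

```text
time: 19.3
eef_pos: [0.63, -0.2982, 0.1986]
ee_rot: [0.001, 0.996, -0.092, 0.003]
contact_force: [0.6, 0.2, 0.3]
finger_gap: 0.0877
gripper_force: 0.0
```

```bash
python3 go.py .675 .1257 .17 -10.7
```

```text
pos [ 0.63   -0.2982  0.1986] shift [ -33.8 -425.    28. ] turn [ 0.05 -0.31  0.11] gap 0.0877 gf 0.0 F [0.6 0.2 0.3] t 19.3
```

>>> send_rows:
  plan:
    - [-1, -2, -25, 0, 0, 0, 0]
    - [-1, -5, -70, 0, 0, 0, 0]
    - [-1, -9, -118, 0, 0, 0, 0]
    - [-1, -13, -166, 0, 0, 0, 0]
    - [-1, -17, -214, 0, 0, 0, 0]
    - [-1, -21, -262, 0, 0, 0, 0]
    - [-1, -25, -310, 0, 0, 0, 0]
    - [-1, -29, -358, 0, 0, 0, 0]
    - [-1, -32, -398, 0, 0, 0, 0]
    - [-1, -34, -425, 5, 0, 0, 0]

```text
time: 20.3
eef_pos: [0.6739, 0.1295, 0.1898]
ee_rot: [-0.0, 0.996, -0.092, 0.001]
contact_force: [0.6, 0.2, -0.8]
finger_gap: 0.0876
gripper_force: 0.0
```

>>> send_rows:
  plan:
    - [-1, 0, 0, 5, 0, 0, 0]
    - [-1, 0, 0, 15, 0, 0, 0]
    - [-1, 0, 0, 25, 0, 0, 0]
    - [-1, 0, 0, 35, 0, 0, 0]
    - [-1, 0, 0, 45, 0, 0, 0]
    - [-1, 0, 0, 50, 0, 0, 0]
    - [-1, 0, 0, 50, 0, 0, 0]
    - [-1, 0, 0, 50, 0, 0, 0]
    - [-1, 0, 0, 50, 0, 0, 0]
    - [-1, 0, 0, 50, 0, 0, 0]

```text
time: 21.3
eef_pos: [0.6737, 0.1265, 0.1394]
ee_rot: [-0.0, 0.996, -0.092, 0.0]
contact_force: [-0.1, 0.0, 0.3]
finger_gap: 0.0873
gripper_force: 0.0
```

```bash
python3 go.py .675 .1257 .038 -10.7; python3 -c "
from h import *
s=snap('scene');cv2.imwrite('pics/p3.png',cv2.resize(s['frame'][120:370,110:440],None,fx=2.4,fy=2.4,interpolation=cv2.INTER_CUBIC))"
```

```text
pos [0.6737 0.1265 0.1394] shift [  1.3   0.6 101.4] turn [-0.03 -0.05  0.09] gap 0.0873 gf 0.0 F [-0.1  0.   0.3] t 21.3
```

View pics/p3.png

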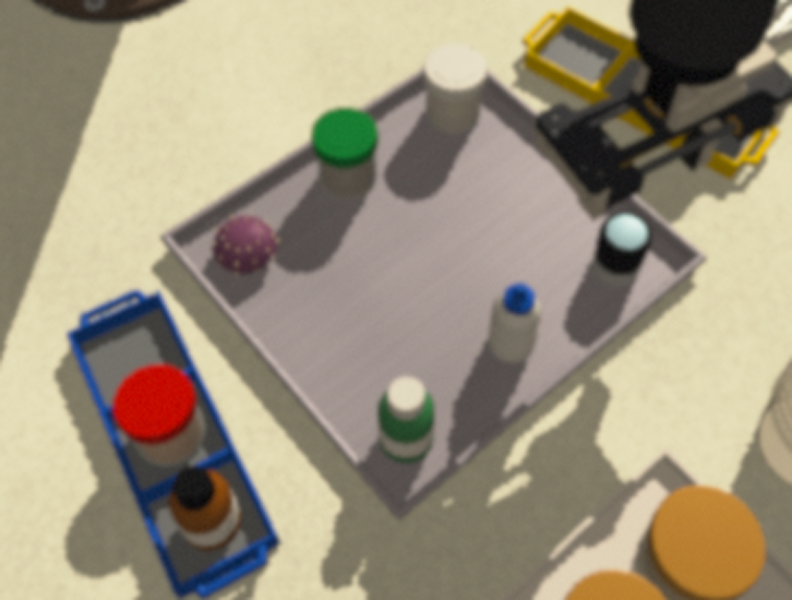

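The amber bottle stands in the far blue bay (205,508) and the red pot beside it. The open fingertips are near (615,195) and (690,155), with the magnifier lens at (627,232). I'll check that alignment with projections.

```bash
python3 -c "
from h import *
g=lambda p:((w2pix('scene',p)-[110,120])*2.4).round()
print(g([.675,.1257,.064]))
for s in(-1,0,1): print(g([.6737-s*.044*.186,.1265-s*.044*.983,.131]))"
```

```text
[627. 228.]
[683. 162.]
[641. 183.]
[598. 204.]
```

>>> send_rows:
  plan:
    - [-1, 1, 0, 8, 0, 0, 0]
    - [-1, 1, 0, 25, 0, 0, 0]
    - [-1, 1, 0, 45, 0, 0, 0]
    - [-1, 1, 0, 65, 0, 0, 0]
    - [-1, 1, 0, 83, 0, 0, 0]
    - [-1, 1, 0, 95, 0, 0, 0]
    - [-1, 1, 0, 101, 0, 0, 0]
    - [-1, 1, 0, 101, 0, 0, 0]
    - [-1, 1, 0, 101, 0, 0, 0]
    - [-1, 1, 0, 101, 0, 0, 0]

```text
time: 22.35
eef_pos: [0.6751, 0.1265, 0.0389]
ee_rot: [-0.0, 0.996, -0.092, 0.001]
contact_force: [0.2, 0.1, 0.2]
finger_gap: 0.0874
gripper_force: 0.0
```

>>> send_rows:
  plan:
    - [0, 0, 0, 0, 0, 0, 0]
    - [0.5, 0, 0, 0, 0, 0, 0]
    - [1, 0, 0, 0, 0, 0, 0]
    - [1, 0, 0, 0, 0, 0, 0]
    - [1, 0, 0, 0, 0, 0, 0]
    - [1, 0, 0, 0, 0, 0, 0]
    - [1, 0, 0, 0, 0, 0, 0]
    - [1, 0, 0, 0, 0, 0, 0]
    - [1, 0, 0, 0, 0, 0, 0]
    - [1, 0, 0, 0, 0, 0, 0]
  grip_force: 18

```text
time: 23.35
eef_pos: [0.6744, 0.1262, 0.0379]
ee_rot: [0.0, 0.996, -0.093, -0.0]
contact_force: [-0.4, -0.3, 0.0]
finger_gap: 0.0458
gripper_force: 18.0
```

>>> send_rows:
  plan:
    - [1, 0, 0, -2, 0, 0, 0]
    - [1, 0, 0, -8, 0, 0, 0]
    - [1, 0, 0, -20, 0, 0, 0]
    - [1, 0, 0, -40, 0, 0, 0]
    - [1, 0, 0, -62, 0, 0, 0]
    - [1, 0, 0, -84, 0, 0, 0]
    - [1, 0, 0, -106, 0, 0, 0]
    - [1, 0, 0, -122, 0, 0, 0]
    - [1, 0, 0, -132, 0, 0, 0]
    - [1, 0, 0, -136, 0, 0, 0]

```text
time: 24.35
eef_pos: [0.6749, 0.1264, 0.1758]
ee_rot: [-0.001, 0.996, -0.092, 0.001]
contact_force: [-0.3, -0.4, -0.8]
finger_gap: 0.0457
gripper_force: 18.0
```

```bash
python3 go.py .4666 -.2667 .175 -10.7
```

```text
pos [0.6749 0.1264 0.1758] shift [-1.324e+02  4.248e+02 -1.000e-01] turn [-0.08 -0.12  0.09] gap 0.0457 gf 18.0 F [-0.3 -0.4 -0.8] t 24.4
```

>>> send_rows:
  plan:
    - [1, -2, 6, 0, 0, 0, 0]
    - [1, -6, 20, 0, 0, 0, 0]
    - [1, -13, 43, 0, 0, 0, 0]
    - [1, -23, 74, 0, 0, 0, 0]
    - [1, -35, 111, 0, 0, 0, 0]
    - [1, -47, 150, 0, 0, 0, 0]
    - [1, -59, 189, 0, 0, 0, 0]
    - [1, -71, 228, 0, 0, 0, 0]
    - [1, -83, 267, 0, 0, 0, 0]
    - [1, -95, 306, 0, 0, 0, 0]

```text
time: 25.35
eef_pos: [0.5222, -0.159, 0.173]
ee_rot: [0.0, 0.996, -0.093, -0.001]
contact_force: [0.7, -0.3, -1.0]
finger_gap: 0.0456
gripper_force: 18.0
```

>>> send_rows:
  plan:
    - [1, -11, 36, 0, 0, 0, 0]
    - [1, -21, 68, 0, 0, 0, 0]
    - [1, -29, 93, 0, 0, 0, 0]
    - [1, -34, 110, 0, 0, 0, 0]
    - [1, -37, 118, 2, 0, 0, 0]
    - [1, -37, 119, 10, 0, 0, 0]
    - [1, -37, 119, 24, 0, 0, 0]
    - [1, -37, 119, 38, 0, 0, 0]
    - [1, -37, 119, 50, 0, 0, 0]
    - [1, -37, 119, 56, 0, 0, 0]

```text
time: 26.35
eef_pos: [0.4657, -0.2665, 0.1161]
ee_rot: [-0.0, 0.996, -0.092, -0.001]
contact_force: [-0.5, -0.8, 0.3]
finger_gap: 0.0455
gripper_force: 18.0
```

```bash
python3 go.py .4666 -.2667 .038 -10.7
```

```text
pos [ 0.4657 -0.2665  0.1161] shift [ 1.1  0.1 78.1] turn [-0.01  0.14  0.11] gap 0.0455 gf 18.0 F [-0.5 -0.8  0.3] t 26.4
```

>>> send_rows:
  plan:
    - [1, 1, 0, 6, 0, 0, 0]
    - [1, 1, 0, 20, 0, 0, 0]
    - [1, 1, 0, 36, 0, 0, 0]
    - [1, 1, 0, 51, 0, 0, 0]
    - [1, 1, 0, 62, 0, 0, 0]
    - [1, 1, 0, 69, 0, 0, 0]
    - [1, 1, 0, 73, 0, 0, 0]
    - [1, 1, 0, 75, 0, 0, 0]
    - [1, 1, 0, 75.5, 0, 0, 0]
    - [1, 1, 0, 75.5, 0, 0, 0]

```text
time: 27.35
eef_pos: [0.4677, -0.2675, 0.0428]
ee_rot: [0.0, 0.996, -0.092, 0.0]
contact_force: [-0.8, 0.0, -0.6]
finger_gap: 0.0456
gripper_force: 18.0
```

>>> send_rows:
  plan:
    - [1, 0, 0, 0.4, 0, 0, 0]
    - [1, 0, 0, 0.8, 0, 0, 0]
    - [1, 0, 0, 1.2, 0, 0, 0]
    - [1, 0, 0, 1.6, 0, 0, 0]
    - [1, 0, 0, 1.9, 0, 0, 0]
    - [1, 0, 0, 1.9, 0, 0, 0]
    - [1, 0, 0, 1.9, 0, 0, 0]
    - [1, 0, 0, 1.9, 0, 0, 0]
    - [1, 0, 0, 1.9, 0, 0, 0]
    - [1, 0, 0, 1.9, 0, 0, 0]

```text
time: 28.35
eef_pos: [0.4674, -0.2674, 0.0405]
ee_rot: [-0.0, 0.996, -0.092, 0.0]
contact_force: [-0.4, -1.0, -1.5]
finger_gap: 0.0454
gripper_force: 18.0
```

Floor level is at TCP z of about 0.038, so there are 2.5 mm left.

>>> send_rows:
  plan:
    - [1, 0, 0, 0.5, 0, 0, 0]
    - [1, 0, 0, 1, 0, 0, 0]
    - [1, 0, 0, 1.4, 0, 0, 0]
    - [1, 0, 0, 1.8, 0, 0, 0]
    - [1, 0, 0, 2.1, 0, 0, 0]
    - [1, 0, 0, 2.4, 0, 0, 0]
    - [1, 0, 0, 2.7, 0, 0, 0]
    - [1, 0, 0, 2.7, 0, 0, 0]
    - [1, 0, 0, 2.7, 0, 0, 0]
    - [1, 0, 0, 2.7, 0, 0, 0]

```text
time: 29.35
eef_pos: [0.4674, -0.2674, 0.0378]
ee_rot: [0.0, 0.996, -0.093, 0.0]
contact_force: [-0.6, 0.6, 1.2]
finger_gap: 0.0455
gripper_force: 18.0
```

>>> send_rows:
  plan:
    - [0.2, 0, 0, 0, 0, 0, 0]
    - [-0.5, 0, 0, 0, 0, 0, 0]
    - [-1, 0, 0, 0, 0, 0, 0]
    - [-1, 0, 0, 0, 0, 0, 0]
    - [-1, 0, 0, -3, 0, 0, 0]
    - [-1, 0, 0, -20, 0, 0, 0]
    - [-1, 0, 0, -50, 0, 0, 0]
    - [-1, 0, 0, -90, 0, 0, 0]
    - [-1, 0, 0, -130, 0, 0, 0]
    - [-1, 0, 0, -150, 0, 0, 0]

```text
time: 30.35
eef_pos: [0.4686, -0.2679, 0.1918]
ee_rot: [0.001, 0.996, -0.092, 0.002]
contact_force: [0.8, -0.9, -0.5]
finger_gap: 0.0877
gripper_force: 0.0
```

```bash
python3 go.py .433 -.004 .17 12.4
```

```text
pos [ 0.4686 -0.2679  0.1918] shift [ -83.7 -252.9   21.2] turn [  0.1   -0.27 -22.99] gap 0.0877 gf 0.0 F [ 0.8 -0.9 -0.5] t 30.4
```

>>> send_rows:
  plan:
    - [-1, -8, -25, 0, 0, 0, -3]
    - [-1, -18, -55, 0, 0, 0, -6]
    - [-1, -29, -88, 0, 0, 0, -9]
    - [-1, -40, -121, 0, 0, 0, -12]
    - [-1, -51, -154, 0, 0, 0, -15]
    - [-1, -62, -187, 0, 0, 0, -18]
    - [-1, -72, -217, 0, 0, 0, -20]
    - [-1, -79, -240, 5, 0, 0, -22]
    - [-1, -83, -252, 15, 0, 0, -23]
    - [-1, -83, -252, 25, 0, 0, -23]

```text
time: 31.35
eef_pos: [0.4323, -0.003, 0.163]
ee_rot: [-0.0, 0.994, 0.109, 0.001]
contact_force: [-0.4, 0.3, -0.1]
finger_gap: 0.088
gripper_force: 0.0
```

```bash
python3 go.py .433 -.004 .057 12.4
```

```text
pos [ 0.4323 -0.003   0.163 ] shift [  0.3   1.1 106. ] turn [-0.03 -0.09  0.14] gap 0.088 gf 0.0 F [-0.4  0.3 -0.1] t 31.4
```

>>> send_rows:
  plan:
    - [-1, 0, 0, 10, 0, 0, 0]
    - [-1, 0, 0, 28, 0, 0, 0]
    - [-1, 0, 0, 50, 0, 0, 0]
    - [-1, 0, 0, 72, 0, 0, 0]
    - [-1, 0, 0, 90, 0, 0, 0]
    - [-1, 0, 0, 101, 0, 0, 0]
    - [-1, 0, 0, 105, 0, 0, 0]
    - [-1, 0, 0, 105, 0, 0, 0]
    - [-1, 0, 0, 105, 0, 0, 0]
    - [-1, 0, 0, 105, 0, 0, 0]

```text
time: 32.35
eef_pos: [0.4327, -0.0044, 0.0584]
ee_rot: [-0.0, 0.994, 0.108, 0.001]
contact_force: [0.6, -0.1, 0.6]
finger_gap: 0.0877
gripper_force: 0.0
```

>>> send_rows:
  plan:
    - [0, 0, 0, 0, 0, 0, 0]
    - [0.5, 0, 0, 0, 0, 0, 0]
    - [1, 0, 0, 0, 0, 0, 0]
    - [1, 0, 0, 0, 0, 0, 0]
    - [1, 0, 0, 0, 0, 0, 0]
    - [1, 0, 0, 0, 0, 0, 0]
    - [1, 0, 0, 0, 0, 0, 0]
    - [1, 0, 0, 0, 0, 0, 0]
    - [1, 0, 0, 0, 0, 0, 0]
    - [1, 0, 0, 0, 0, 0, 0]
  grip_force: 25

```text
time: 33.35
eef_pos: [0.4323, -0.0044, 0.0579]
ee_rot: [-0.0, 0.994, 0.108, 0.0]
contact_force: [-1.6, 0.7, 4.3]
finger_gap: 0.0608
gripper_force: 25.0
```

>>> send_rows:
  plan:
    - [1, 0, 0, -2, 0, 0, 0]
    - [1, 0, 0, -8, 0, 0, 0]
    - [1, 0, 0, -20, 0, 0, 0]
    - [1, 0, 0, -38, 0, 0, 0]
    - [1, 0, 0, -58, 0, 0, 0]
    - [1, 0, 0, -78, 0, 0, 0]
    - [1, 0, 0, -98, 0, 0, 0]
    - [1, 0, 0, -112, 0, 0, 0]
    - [1, 0, 0, -120, 0, 0, 0]
    - [1, 0, 0, -124, 0, 0, 0]

```text
time: 34.35
eef_pos: [0.4322, -0.0044, 0.1824]
ee_rot: [-0.0, 0.994, 0.108, 0.0]
contact_force: [0.3, -0.1, -1.1]
finger_gap: 0.0609
gripper_force: 25.0
```

```bash
python3 go.py .5475 .299 .18 12.4
```

```text
pos [ 0.4322 -0.0044  0.1824] shift [ 177.6 -271.6    2.6] turn [-0.02 -0.04 -0.02] gap 0.0609 gf 25.0 F [ 0.3 -0.1 -1.1] t 34.4
```

>>> send_rows:
  plan:
    - [1, 3, -5, 0, 0, 0, 0]
    - [1, 11, -17, 0, 0, 0, 0]
    - [1, 24, -37, 0, 0, 0, 0]
    - [1, 42, -64, 0, 0, 0, 0]
    - [1, 62, -94, 0, 0, 0, 0]
    - [1, 82, -125, 0, 0, 0, 0]
    - [1, 102, -156, 0, 0, 0, 0]
    - [1, 122, -187, 0, 0, 0, 0]
    - [1, 140, -215, 0, 0, 0, 0]
    - [1, 156, -238, 0, 0, 0, 0]

```text
time: 35.35
eef_pos: [0.5336, 0.2643, 0.1802]
ee_rot: [0.001, 0.994, 0.108, -0.001]
contact_force: [0.9, 0.5, -2.0]
finger_gap: 0.0606
gripper_force: 25.0
```

>>> send_rows:
  plan:
    - [1, 11, -17, 0, 0, 0, 0]
    - [1, 18, -28, 0, 0, 0, 0]
    - [1, 22, -34, 2, 0, 0, 0]
    - [1, 22, -34, 8, 0, 0, 0]
    - [1, 22, -34, 20, 0, 0, 0]
    - [1, 22, -34, 36, 0, 0, 0]
    - [1, 22, -34, 52, 0, 0, 0]
    - [1, 22, -34, 64, 0, 0, 0]
    - [1, 22, -34, 72, 0, 0, 0]
    - [1, 22, -34, 75, 0, 0, 0]

```text
time: 36.35
eef_pos: [0.5474, 0.2987, 0.1057]
ee_rot: [0.0, 0.994, 0.108, -0.001]
contact_force: [0.0, 0.2, -2.1]
finger_gap: 0.061
gripper_force: 25.0
```

```bash
python3 go.py .5475 .299 .0579 12.4;  python3 -c "
from h import *
s=snap('top');t=snap('scene')
a=cv2.resize(s['frame'][150:290,110:210],None,fx=3,fy=3,interpolation=cv2.INTER_CUBIC);b=cv2.resize(t['frame'][90:230,300:460],None,fx=3,fy=3,interpolation=cv2.INTER_CUBIC)
cv2.imwrite('pics/p4.png',np.hstack([a,b]))"
```

```text
pos [0.5474 0.2987 0.1057] shift [ 0.2 -0.3 47.8] turn [ 0.04  0.07 -0.04] gap 0.061 gf 25.0 F [ 0.   0.2 -2.1] t 36.4
```

View pics/p4.png

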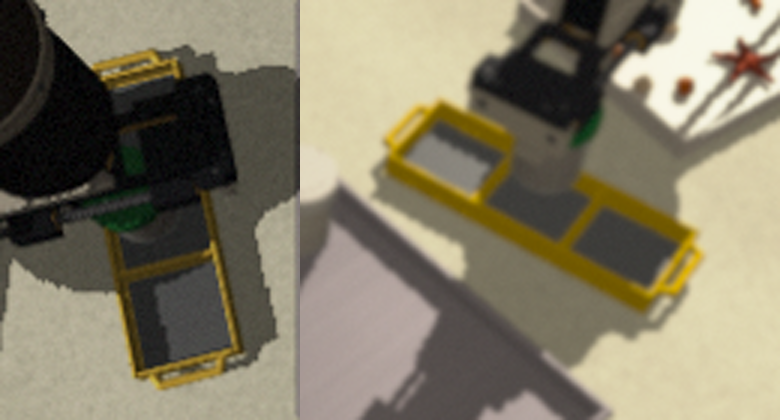

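The green pot is held above the yellow carrier's middle bay. Its body is near (540,170) in the scene half, about 48 mm up, which fits. I'll lower it.

>>> send_rows:
  plan:
    - [1, 0, 0, 4, 0, 0, 0]
    - [1, 0, 0, 12, 0, 0, 0]
    - [1, 0, 0, 21, 0, 0, 0]
    - [1, 0, 0, 29, 0, 0, 0]
    - [1, 0, 0, 36, 0, 0, 0]
    - [1, 0, 0, 41, 0, 0, 0]
    - [1, 0, 0, 44, 0, 0, 0]
    - [1, 0, 0, 45, 0, 0, 0]
    - [1, 0, 0, 45.5, 0, 0, 0]
    - [1, 0, 0, 45.5, 0, 0, 0]

```text
time: 37.45
eef_pos: [0.5479, 0.2996, 0.0615]
ee_rot: [-0.0, 0.994, 0.108, 0.0]
contact_force: [-0.2, 0.1, -1.5]
finger_gap: 0.0609
gripper_force: 25.0
```

>>> send_rows:
  plan:
    - [1, 0, 0, 0.4, 0, 0, 0]
    - [1, 0, 0, 0.8, 0, 0, 0]
    - [1, 0, 0, 1.2, 0, 0, 0]
    - [1, 0, 0, 1.5, 0, 0, 0]
    - [1, 0, 0, 1.8, 0, 0, 0]
    - [1, 0, 0, 2, 0, 0, 0]
    - [1, 0, 0, 2, 0, 0, 0]
    - [1, 0, 0, 2, 0, 0, 0]
    - [1, 0, 0, 2, 0, 0, 0]
    - [1, 0, 0, 2, 0, 0, 0]

```text
time: 38.45
eef_pos: [0.5477, 0.2994, 0.0593]
ee_rot: [-0.0, 0.994, 0.108, 0.0]
contact_force: [-0.0, -0.6, -1.6]
finger_gap: 0.0608
gripper_force: 25.0
```

>>> send_rows:
  plan:
    - [1, 0, 0, 0.3, 0, 0, 0]
    - [1, 0, 0, 0.6, 0, 0, 0]
    - [1, 0, 0, 0.9, 0, 0, 0]
    - [1, 0, 0, 1.2, 0, 0, 0]
    - [1, 0, 0, 1.5, 0, 0, 0]
    - [1, 0, 0, 1.5, 0, 0, 0]
    - [1, 0, 0, 1.5, 0, 0, 0]
    - [1, 0, 0, 1.5, 0, 0, 0]
    - [1, 0, 0, 1.5, 0, 0, 0]
    - [1, 0, 0, 1.5, 0, 0, 0]

```text
time: 39.45
eef_pos: [0.5478, 0.2994, 0.058]
ee_rot: [-0.0, 0.994, 0.108, 0.0]
contact_force: [-1.4, -0.5, 2.6]
finger_gap: 0.0606
gripper_force: 25.0
```

>>> send_rows:
  plan:
    - [0.2, 0, 0, 0, 0, 0, 0]
    - [-0.5, 0, 0, 0, 0, 0, 0]
    - [-1, 0, 0, 0, 0, 0, 0]
    - [-1, 0, 0, 0, 0, 0, 0]
    - [-1, 0, 0, -3, 0, 0, 0]
    - [-1, 0, 0, -20, 0, 0, 0]
    - [-1, 0, 0, -50, 0, 0, 0]
    - [-1, 0, 0, -90, 0, 0, 0]
    - [-1, 0, 0, -120, 0, 0, 0]
    - [-1, 0, 0, -135, 0, 0, 0]

```text
time: 40.45
eef_pos: [0.5489, 0.3002, 0.1965]
ee_rot: [-0.001, 0.994, 0.108, 0.002]
contact_force: [-0.2, -0.1, 0.0]
finger_gap: 0.0879
gripper_force: 0.0
```

```bash
python3 go.py .6695 -.0045 .17 12.4
```

```text
pos [0.5489 0.3002 0.1965] shift [ 52.2 323.6  26.1] turn [-0.12 -0.25  0.01] gap 0.0879 gf 0.0 F [-0.2 -0.1  0. ] t 40.5
```

>>> send_rows:
  plan:
    - [-1, 4, 25, 0, 0, 0, 0]
    - [-1, 10, 62, 0, 0, 0, 0]
    - [-1, 17, 104, 0, 0, 0, 0]
    - [-1, 24, 148, 0, 0, 0, 0]
    - [-1, 31, 192, 0, 0, 0, 0]
    - [-1, 38, 236, 0, 0, 0, 0]
    - [-1, 45, 278, 0, 0, 0, 0]
    - [-1, 50, 308, 0, 0, 0, 0]
    - [-1, 52, 322, 5, 0, 0, 0]
    - [-1, 52, 324, 12, 0, 0, 0]

```text
time: 41.45
eef_pos: [0.6685, -0.0075, 0.1805]
ee_rot: [0.0, 0.994, 0.107, 0.0]
contact_force: [-0.8, 0.8, -0.4]
finger_gap: 0.0879
gripper_force: 0.0
```

>>> send_rows:
  plan:
    - [-1, 0, 0, 5, 0, 0, 0]
    - [-1, 0, 0, 10, 0, 0, 0]
    - [-1, 0, 0, 15, 0, 0, 0]
    - [-1, 0, 0, 18, 0, 0, 0]
    - [-1, 0, 0, 20, 0, 0, 0]
    - [-1, 0, 0, 20, 0, 0, 0]
    - [-1, 0, 0, 20, 0, 0, 0]
    - [-1, 0, 0, 20, 0, 0, 0]
    - [-1, 0, 0, 20, 0, 0, 0]
    - [-1, 0, 0, 20, 0, 0, 0]

```text
time: 42.45
eef_pos: [0.6681, -0.0059, 0.1609]
ee_rot: [-0.0, 0.994, 0.108, 0.0]
contact_force: [0.0, -0.1, -0.2]
finger_gap: 0.0874
gripper_force: 0.0
```

```bash
python3 go.py .6695 -.0045 .050 12.4;  python3 -c "
from h import *
t=snap('scene')
cv2.imwrite('pics/p5.png',cv2.resize(t['frame'][90:370,110:460],None,fx=2.1,fy=2.1,interpolation=cv2.INTER_CUBIC))"
```

```text
pos [ 0.6681 -0.0059  0.1609] shift [  1.6  -1.1 110.9] turn [ 0.   -0.02 -0.02] gap 0.0874 gf 0.0 F [ 0.  -0.1 -0.2] t 42.5
```

View pics/p5.png

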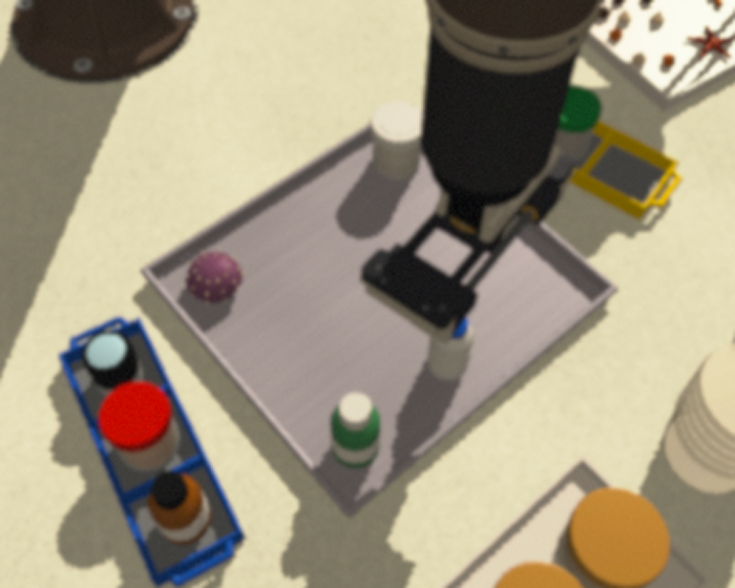

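The blue kit is standing: magnifier (108,358), red pot (138,430), amber bottle (180,508). The green pot is in the yellow carrier, and the gripper is over the dropper (450,350).

>>> send_rows:
  plan:
    - [-1, 1, -1, 10, 0, 0, 0]
    - [-1, 1, -1, 28, 0, 0, 0]
    - [-1, 1, -1, 48, 0, 0, 0]
    - [-1, 1, -1, 68, 0, 0, 0]
    - [-1, 1, -1, 86, 0, 0, 0]
    - [-1, 1, -1, 99, 0, 0, 0]
    - [-1, 1, -1, 106, 0, 0, 0]
    - [-1, 1, -1, 110, 0, 0, 0]
    - [-1, 1, -1, 110, 0, 0, 0]
    - [-1, 1, -1, 110, 0, 0, 0]

```text
time: 43.5
eef_pos: [0.6693, -0.0046, 0.0515]
ee_rot: [-0.0, 0.994, 0.108, 0.001]
contact_force: [0.3, -0.1, 0.0]
finger_gap: 0.0879
gripper_force: 0.0
```

>>> send_rows:
  plan:
    - [0, 0, 0, 0, 0, 0, 0]
    - [0.5, 0, 0, 0, 0, 0, 0]
    - [1, 0, 0, 0, 0, 0, 0]
    - [1, 0, 0, 0, 0, 0, 0]
    - [1, 0, 0, 0, 0, 0, 0]
    - [1, 0, 0, 0, 0, 0, 0]
    - [1, 0, 0, 0, 0, 0, 0]
    - [1, 0, 0, 0, 0, 0, 0]
    - [1, 0, 0, 0, 0, 0, 0]
    - [1, 0, 0, 0, 0, 0, 0]
  grip_force: 18

```text
time: 44.5
eef_pos: [0.6688, -0.0047, 0.0508]
ee_rot: [0.0, 0.994, 0.108, 0.0]
contact_force: [0.3, -0.9, 1.3]
finger_gap: 0.0412
gripper_force: 18.0
```

>>> send_rows:
  plan:
    - [1, 0, 0, -2, 0, 0, 0]
    - [1, 0, 0, -8, 0, 0, 0]
    - [1, 0, 0, -20, 0, 0, 0]
    - [1, 0, 0, -38, 0, 0, 0]
    - [1, 0, 0, -58, 0, 0, 0]
    - [1, 0, 0, -78, 0, 0, 0]
    - [1, 0, 0, -98, 0, 0, 0]
    - [1, 0, 0, -112, 0, 0, 0]
    - [1, 0, 0, -120, 0, 0, 0]
    - [1, 0, 0, -124, 0, 0, 0]

```text
time: 45.5
eef_pos: [0.669, -0.0046, 0.1758]
ee_rot: [-0.0, 0.994, 0.108, 0.001]
contact_force: [0.6, 0.3, -0.8]
finger_gap: 0.0412
gripper_force: 18.0
```

```bash
python3 go.py .6275 .3165 .175 12.4
```

```text
pos [ 0.669  -0.0046  0.1758] shift [  28.4 -322.5    0.8] turn [-0.01 -0.06 -0.02] gap 0.0412 gf 18.0 F [ 0.6  0.3 -0.8] t 45.5
```

>>> send_rows:
  plan:
    - [1, 1, -6, 0, 0, 0, 0]
    - [1, 2, -20, 0, 0, 0, 0]
    - [1, 4, -43, 0, 0, 0, 0]
    - [1, 7, -75, 0, 0, 0, 0]
    - [1, 10, -110, 0, 0, 0, 0]
    - [1, 13, -147, 0, 0, 0, 0]
    - [1, 16, -184, 0, 0, 0, 0]
    - [1, 19, -221, 0, 0, 0, 0]
    - [1, 22, -255, 0, 0, 0, 0]
    - [1, 25, -283, 0, 0, 0, 0]

```text
time: 46.5
eef_pos: [0.6311, 0.2799, 0.1735]
ee_rot: [0.0, 0.994, 0.109, -0.001]
contact_force: [-0.1, -0.2, -0.9]
finger_gap: 0.0412
gripper_force: 18.0
```

>>> send_rows:
  plan:
    - [1, 2, -21, 0, 0, 0, 0]
    - [1, 3, -33, 0, 0, 0, 0]
    - [1, 3, -39, 2, 0, 0, 0]
    - [1, 3, -39, 8, 0, 0, 0]
    - [1, 3, -39, 20, 0, 0, 0]
    - [1, 3, -39, 36, 0, 0, 0]
    - [1, 3, -39, 52, 0, 0, 0]
    - [1, 3, -39, 64, 0, 0, 0]
    - [1, 3, -39, 72, 0, 0, 0]
    - [1, 3, -39, 75, 0, 0, 0]

```text
time: 47.5
eef_pos: [0.6269, 0.315, 0.0985]
ee_rot: [0.0, 0.994, 0.107, -0.001]
contact_force: [-0.5, -0.2, -0.5]
finger_gap: 0.0414
gripper_force: 18.0
```

```bash
python3 go.py .6275 .3165 .0508 12.4
```

```text
pos [0.6269 0.315  0.0985] shift [ 1.  -1.4 47.7] turn [ 0.04  0.08 -0.06] gap 0.0414 gf 18.0 F [-0.5 -0.2 -0.5] t 47.5
```

>>> send_rows:
  plan:
    - [1, 0, 0, 4, 0, 0, 0]
    - [1, 0, 0, 12, 0, 0, 0]
    - [1, 0, 0, 21, 0, 0, 0]
    - [1, 0, 0, 29, 0, 0, 0]
    - [1, 0, 0, 36, 0, 0, 0]
    - [1, 0, 0, 41, 0, 0, 0]
    - [1, 0, 0, 44, 0, 0, 0]
    - [1, 0, 0, 45, 0, 0, 0]
    - [1, 0, 0, 45.5, 0, 0, 0]
    - [1, 0, 0, 45.5, 0, 0, 0]

```text
time: 48.5
eef_pos: [0.6272, 0.3159, 0.0545]
ee_rot: [-0.0, 0.994, 0.108, 0.0]
contact_force: [-0.6, 0.5, -0.7]
finger_gap: 0.0415
gripper_force: 18.0
```

>>> send_rows:
  plan:
    - [1, 0, 0, 0.4, 0, 0, 0]
    - [1, 0, 0, 0.8, 0, 0, 0]
    - [1, 0, 0, 1.2, 0, 0, 0]
    - [1, 0, 0, 1.5, 0, 0, 0]
    - [1, 0, 0, 1.8, 0, 0, 0]
    - [1, 0, 0, 2, 0, 0, 0]
    - [1, 0, 0, 2, 0, 0, 0]
    - [1, 0, 0, 2, 0, 0, 0]
    - [1, 0, 0, 2, 0, 0, 0]
    - [1, 0, 0, 2, 0, 0, 0]

```text
time: 49.5
eef_pos: [0.6271, 0.3158, 0.0523]
ee_rot: [0.0, 0.994, 0.108, -0.0]
contact_force: [0.1, -0.1, -0.1]
finger_gap: 0.0416
gripper_force: 18.0
```

>>> send_rows:
  plan:
    - [1, 0, 0, 0.3, 0, 0, 0]
    - [1, 0, 0, 0.6, 0, 0, 0]
    - [1, 0, 0, 0.9, 0, 0, 0]
    - [1, 0, 0, 1.2, 0, 0, 0]
    - [1, 0, 0, 1.5, 0, 0, 0]
    - [1, 0, 0, 1.7, 0, 0, 0]
    - [1, 0, 0, 1.7, 0, 0, 0]
    - [1, 0, 0, 1.7, 0, 0, 0]
    - [1, 0, 0, 1.7, 0, 0, 0]
    - [1, 0, 0, 1.7, 0, 0, 0]

```text
time: 50.5
eef_pos: [0.6272, 0.3158, 0.0508]
ee_rot: [-0.0, 0.994, 0.108, 0.0]
contact_force: [-0.7, -0.2, 1.6]
finger_gap: 0.0415
gripper_force: 18.0
```

>>> send_rows:
  plan:
    - [0.2, 0, 0, 0, 0, 0, 0]
    - [-0.5, 0, 0, 0, 0, 0, 0]
    - [-1, 0, 0, 0, 0, 0, 0]
    - [-1, 0, 0, 0, 0, 0, 0]
    - [-1, 0, 0, -3, 0, 0, 0]
    - [-1, 0, 0, -20, 0, 0, 0]
    - [-1, 0, 0, -50, 0, 0, 0]
    - [-1, 0, 0, -90, 0, 0, 0]
    - [-1, 0, 0, -130, 0, 0, 0]
    - [-1, 0, 0, -150, 0, 0, 0]

```text
time: 51.5
eef_pos: [0.6284, 0.3165, 0.2053]
ee_rot: [-0.001, 0.994, 0.108, 0.002]
contact_force: [0.4, 0.2, -0.4]
finger_gap: 0.0873
gripper_force: 0.0
```

>>> send_rows:
  plan:
    - [-1, -15, -25, 0, 0, 0, 0]
    - [-1, -35, -55, 0, 0, 0, 0]
    - [-1, -55, -90, 0, 0, 0, 0]
    - [-1, -75, -125, 0, 0, 0, 0]
    - [-1, -95, -160, 0, 0, 0, 0]
    - [-1, -115, -195, 0, 0, 0, 0]
    - [-1, -130, -220, 0, 0, 0, 0]
    - [-1, -140, -235, 0, 0, 0, 0]
    - [-1, -140, -235, 0, 0, 0, 0]
    - [-1, -140, -235, 0, 0, 0, 0]

```text
time: 52.5
eef_pos: [0.4399, 0.5152, 0.2006]
ee_rot: [0.0, 0.994, 0.108, -0.0]
contact_force: [1.0, 0.2, -0.3]
finger_gap: 0.0877
gripper_force: 0.0
```

```bash
python3 -c "
from h import *
s=snap('top');t=snap('scene')
a=cv2.resize(s['frame'][130:300,120:440],(800,425),interpolation=cv2.INTER_CUBIC)
cv2.imwrite('pics/f1.png',a);cv2.imwrite('pics/f2.png',cv2.resize(t['frame'][90:370,110:460],None,fx=2.1,fy=2.1,interpolation=cv2.INTER_CUBIC));print(robot.observe()['eef_pos'])"
```

```text
[0.44063359 0.51454286 0.20059613]
```

View pics/f1.png

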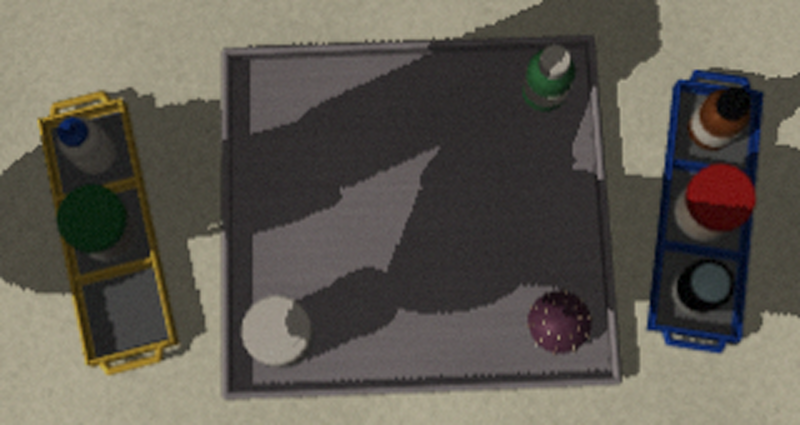

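View pics/f2.png

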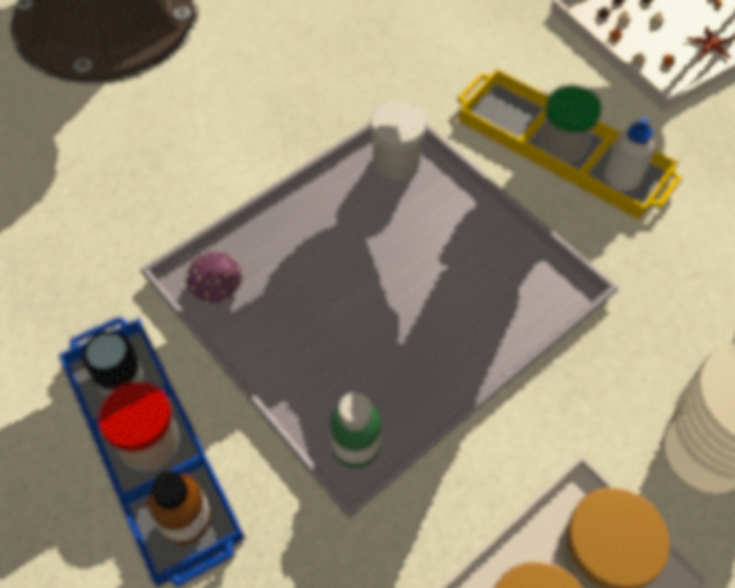

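Both views show all five items upright in their own bays. In the top view, the yellow carrier has the dropper (75,140) and green pot (92,218). The blue carrier has the amber bottle (722,115), red pot (720,200) and magnifier (708,284). The white pot, urchin and green bottle haven't moved, and the arm is clear, so I'm handing in.

```bash
python3 -c "
from cell import close_job
print(close_job())"
```

```text
the job is handed in; nothing more can be done
None
```

Job handed in at about 53 s of the 128 s allowed: both kits are made up, each item upright and released in its own bay with the pots in the middle, and the rest of the stock is where it was.

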